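# Feel round the crate's seal and slide the lid shut

## Task

Before shutting the soap crate, feel its exposed rim seal for grit: with the fingertips lightly touching the rubber all the way, follow it from beside the lid on the robot's left, round the open end, to beside the lid on the robot's right. Then push the sliding lid fully home with the fingertips and take the hand clear. Do not pinch or lift anything, do not press hard or shove the crate, and leave the jar, cup, ladle and trivet where they are.

Things in the scene. Friction and masses are not known exactly. Their poses are not given: they have to be found in the camera images.
- crate: Grey plastic crate full of soap bars, 280 mm long (its x), 200 mm wide (its y), flat rim 18 mm wide at 120 mm height; loose but heavy (about 4 kg). Origin: centre of its underside, on the table. Its -x end is the open end and faces the robot (within about 0.3 rad); +y is to the robot's left. The bars inside lie about 50 mm below the rim.
- seal: The seal: a dark soft rubber bead on the rim, 10 mm thick and half sunk: its top is 125 mm above the table, 5 mm above the rim. It runs round the whole rim, centre line at x = +-131 mm and y = +-91 mm in the crate frame, corners of 12 mm radius. The exposed part is a U: left side, open end, right side. It is soft: it gives about 1 mm per 1.5 N, at most 4 mm. Origin and axes: those of crate.
- seal_end (a point): Point on top of the seal at the middle of the open end (crate frame -131, 0, 125 mm, as untouched); axes as the crate's: x runs from the open end towards the lid, y to the robot's left.
- lid (a joint): Opening of the sliding lid in m: 0 = fully home, starts at 0.125 to 0.15, grows as the lid moves along the crate's +x, away from the robot. The lid is a white panel 292 x 214 mm, its top 130 mm above the table, its leading edge at crate x = -146 mm + opening. It slides with about 3 N of friction, stays where it is left, and meets a hard stop at 0.
- pull (a point): Centre of the top of the lid's finger ridge, an upright bar 100 mm long (crate y), 10 mm thick (crate x) and 16 mm tall, standing on the lid 20 mm behind its leading edge (foot 130 mm, top 146 mm above the table; at crate x = -126 mm + opening). Pushing its far (+x) face towards the robot shuts the lid. Axes as the crate's.
- pull_near: Near (-x) half of the finger ridge, rigid with the lid. Origin: middle of its foot on the lid (crate x = -128.5 mm + opening, 130 mm above the table).
- pull_far: Far (+x) half of the finger ridge, rigid with the lid. Origin: middle of its foot on the lid (crate x = -123.5 mm + opening, 130 mm above the table).
- jar: Small glass jar with metal twist cap, 58 mm across, 85 mm tall, loose, beside the crate; leave alone. Origin: centre of its underside.
- cup: Yellow plastic measuring cup with a side handle, 76 mm across, 75 mm tall, loose, beside the crate; leave alone. Origin: centre of its underside.
- ladle: Aluminium ladle, about 290 mm long, bowl 84 mm across and 34 mm high, handle to its -x, loose, on the table beside the crate; leave alone. Origin: underside of the bowl.
- trivet: Folded stainless trivet, two bars 190 mm long pivoted at the middle, 22 mm high, loose, on the table beside the crate; leave alone. Origin: underside of the pivot.

How it is judged:
By the outcome, as a careful person would: the job done as asked, in the order asked, and still so for the second after the job is handed in, with the robot touching nothing.
It also fails if it takes over 58 s, if anything falls off the work surface, if the arm or the gripper's body presses on something with over 40 N, if the wrist force passes 120 N, or if a joint passes its speed limit or range.

## Robot

A 6-joint arm with a two-finger parallel gripper is mounted at the origin on the work surface. World frame = base frame: x ahead of the robot, y to its left, z up, the work surface at z = 0. Lengths are in mm, angles in degrees, forces in N, time in s.
With the tool pointing down it reaches from about 350 to 850 mm from the base axis. Payload 8.1 kg.
Tool frame: the origin (TCP) lies midway between the tips of the shut fingers; the grasp point (between the pads) lies 19 mm behind it; z points along the fingers, y is the line along which they close (so a half turn about z gives the same grasp; the last joint's range is limited). The gripper opens to 85 mm and grips with 20 to 120 N. Pads are 22 mm wide; open, the fingers measure 114 mm over their backs; the gripper's body (76 mm by 85 mm) begins 54 mm behind the grasp point. The pads swing forward as they close: fully open they stand 13 mm farther back than shut.
Start: joints at [-80.638, 7.471, 85.268, -0, 87.261, -4.893], TCP at [147.765, -581.525, 231.292] pointing down, gripper open.
Joint ranges: [-169.43, 169.43], [-51.17, 129.36], [1.28, 143.12], [-76.62, 256.62], [0, 156.53], [-152.29, 152.29]. Speed limits (degrees/s): [136.94, 136.94, 159.86, 180, 180, 180].

## Interface

Orientations are given as [roll, pitch, yaw] about the fixed x, y, z axes, in that order (R = Rz(yaw) Ry(pitch) Rx(roll)).
In Python, from bench import r gives the robot as it stands.
- The arm moves only by the tool send_rows, never from a script. Its argument "increments" is a list of rows, each a list of 6 numbers: the shift along the tool's x, y, z in mm, then the turn, a rotation vector about the tool's x, y, z in rad. A call has 1 to 5 rows; each row shifts and turns the commanded pose from where the row before left it, along the tool's axes as they then stand; what a row does not reach is not made up. A row lasts 1/8 s, in which the tool goes at most 62.5 mm and 10.7 degrees, less where a joint would pass 70% of its speed; a pose out of reach is approached as far as the arm can. A call is refused whole if a number of a shift passes 62.5 or a number of a turn 0.188, either way. A call with a gripper value outside its range is refused whole. "grip" is the closure, from -1 (fully open) to 1 (shut), set as the call begins (left out, the last holds). The fingers move at their own pace and stop on an object; "grip_force" is the grip in N (left out, the last holds). Time passes only in rows, so rows that do not move let the fingers close. It gives the time, the measured TCP pose, the force, the opening and the grip force at its end, in the units of the state.
- r.sense(): the state, without advancing time (a new reading comes with each control period).
- r.snapshot(name): name is "scene" or "top" or "wrist"; returns a dict with "img" (400x640x3 uint8, blue, green, red), "z_map" (400x640 float32, mm along the optical axis (not along the pixel's ray), 0 where there is no reading), "fx", "fy", "cx", "cy" (pixels), "D" ([k1, k2, p1, p2, k3] as OpenCV has them; the pictures are not rectified), "view" (4x4, takes a point from world to camera coordinates). Camera axes: x right, y down, z forward; pixel columns grow to the right and rows downward; lengths in mm; the calibration is good to about 2 mm. A picture is of the moment at which its call begins.
- r.hand_in(): hands the job in; it is judged then, once.
The state is a dict: "time": time; "joint_pos": joint angles; "qd": joint speeds; "joint_efforts": joint torques, N m; "tool_pos": TCP position; "tcp_rot": TCP orientation; "ft_force": force on the tool from outside, world axes, zero at the start; "wrist_torque": the same for the moment, N m; "finger_gap": finger opening in mm; "grip_force": force on a finger pad.
Only numpy, scipy, OpenCV 4.12 (cv2) and the standard library are available. Lean on these libraries where they do the work, as an engineer would, in place of code of your own. Each camera call takes 0.05 s, during which the arm holds its last target. There are 200 camera calls.

## Working session

There is one attempt and no reset: what is moved stays moved. The work goes in short steps, Python scripts to look and compute and a tool call to move; the robot and the scene stay as the last step left them, time stands still between calls to the robot, and variables do not carry over. Pictures are saved under pics/ and viewed, at most 10 in all, crops included, and the job is handed in when it is done.

Besides the shell and the picture viewer there is one more tool, called after "Emit:" as a command line: name --pt "numbers of a row" for each row, then --argument value for the rest. send_rows: Moves the arm, as the interface text tells. Its arguments: {"type":"object","properties":{"increments":{"type":"array"},"grip":{"type":"number"},"grip_force":{"type":"number"}},"required":["increments"]}

```bash
ls; mkdir -p pics; python3 - <<'E'
from bench import r
import cv2,numpy as np
s=r.sense();print(s)
a=r.snapshot("top");b=r.snapshot("scene")
cv2.imwrite("pics/top.png",a["img"]);cv2.imwrite("pics/scene.png",b["img"])
np.savez("top.npz",**a)
print(a["view"],a["fx"],a["D"],a["cx"],a["cy"])
E
```

```text
pics
{'time': 0.0, 'joint_pos': array([-8.06382861e+01,  7.51465269e+00,  8.53305853e+01, -1.26579286e-03,
        8.72616229e+01, -4.89376008e+00]), 'qd': array([ 0.10109648, -0.07930532, -0.07122212, -0.12982139, -0.00132917,
       -0.01126826]), 'joint_efforts': array([ 1.42354472e-05, -5.69408727e+01, -5.00547695e+01, -2.25500463e-05,
        1.50930835e-02,  1.88823907e-05]), 'tool_pos': array([ 147.66288417, -580.96854247,  230.23666669]), 'tcp_rot': array([-1.79893421e+02, -7.85649996e-03,  1.42555283e+01]), 'ft_force': array([-0.55993646, -0.29724851, -0.46202447]), 'wrist_torque': array([-0.06956071,  0.00192839,  0.03020913]), 'grip_force': 0.0, 'finger_gap': 85.57301643639506}
[[-1.71212569e-02 -9.99536896e-01 -2.51566414e-02  3.69021385e+01]
 [-9.84733674e-01  2.12160163e-02 -1.72769998e-01  5.88642173e+02]
 [ 1.73223711e-01  2.18145524e-02 -9.84640884e-01  9.86571518e+02]
 [ 0.00000000e+00  0.00000000e+00  0.00000000e+00  1.00000000e+00]] 470.69570928615764 [-0.08260522  0.          0.          0.          0.        ] 313.92947811644353 199.03980299705225
```

View pics/top.png

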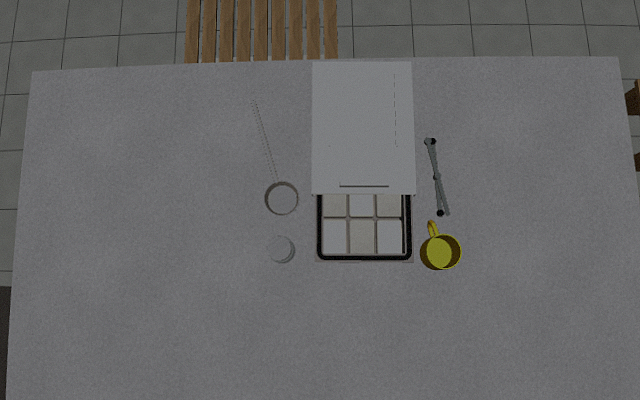

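View pics/scene.png

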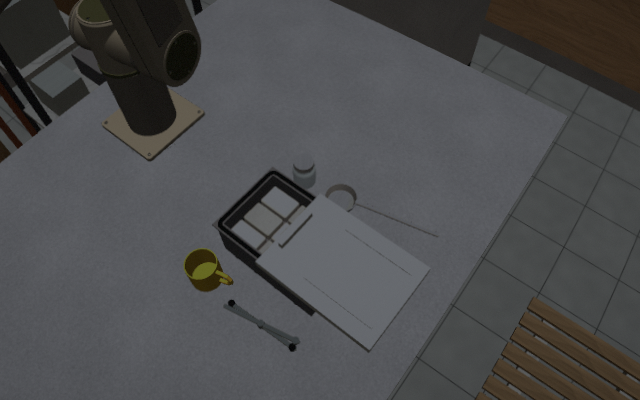

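The top view shows the exposed dark seal U at columns 318–411, rows 193–260. The ridge is at about (363,186), the jar at (281,249) and ladle at (281,198) on the left, and the cup at (440,252) and trivet at (437,178) on the right.

```bash
cat > h.py <<'E'
import numpy as np,cv2
def pts(s,uv,z):
    K=np.array([[s["fx"],0,s["cx"]],[0,s["fy"],s["cy"]],[0,0,1]],float)
    n=cv2.undistortPoints(np.asarray(uv,float).reshape(-1,1,2),K,np.asarray(s["D"],float)).reshape(-1,2)
    V=np.asarray(s["view"],float);R=V[:3,:3];t=V[:3,3];c=-R.T@t
    d=np.c_[n,np.ones(len(n))]@R
    return c+d*((z-c[2])/d[:,2])[:,None]
E
python3 - <<'E'
from h import *
s=dict(np.load("top.npz"))
g=s["img"].max(2)
def mid(line): # dark centroid along crossing
    return line
print(g[225,310:330],g[225,400:420]);print(g[250:268,365]);print(g[180:192,365])
# subpixel centers weighted darkness
def cen(a,thr=60):
    w=np.clip(thr-a.astype(float),0,None);return (w*np.arange(len(a))).sum()/w.sum() if w.sum()>0 else np.nan
L=np.array([[312+cen(g[v,312:327]),v] for v in range(200,248)])
R=np.array([[402+cen(g[v,402:417]),v] for v in range(200,248)])
N=np.array([[u,250+cen(g[250:266,u])] for u in range(328,402)])
f=lambda a:pts(s,a[~np.isnan(a).any(1)],125)
for n,a in(("L",L),("R",R),("N",N)):
    P=f(a)[:,:2].astype(np.float32);vx,vy,x,y=cv2.fitLine(P,cv2.DIST_HUBER,0,.01,.01).ravel()
    print(n,np.degrees(np.arctan2(vy,vx)),x,y,P[0],P[-1])
print("ridge",pts(s,[[340,185.5],[389,185.5]],146))
print("lid corners",pts(s,[[311.5,193],[415,193.5]],130))
print("depth ridge/jar/cup",pts(s,[[281,249]],85),pts(s,[[440,252]],75))
E
```

```text
[108 107 104 116 115  99  77  33   7  17   0  62  85 108 122 131 129 128
 128 127] [134  97  41  13  76 103  34   0  20   8   5  84  95 119 110 108 110 112
 105 106]
[119 123 120 114 107  67  17   8  15   4  55  92 111 108 114 114 120 118]
[126 129 133 125 137  98  48 106 135 126 127 129]
L -1.5139025 525.78864 14.803954 [574.1306    13.423769] [478.1447    16.075863]
R -1.8801576 525.5764 -163.85782 [ 570.2927 -164.8542] [ 474.4588  -161.87785]
N 88.76287 455.50787 -62.550877 [456.5995     -2.2745275] [ 453.6342  -148.46722]
ridge [[ 599.15961938  -29.45370115  146.        ]
 [ 597.01745651 -127.84839741  146.        ]]
lid corners [[ 588.09782164   28.53658643  130.        ]
 [ 582.49409968 -182.38726595  130.        ]]
depth ridge/jar/cup [[478.30256607  95.81878599  85.        ]] [[ 465.73482741 -239.62525461   75.        ]]
```

Emit:
send_rows --pt "0 0 -35 0 0 0.137" --pt "0 0 -35 0 0 0.136" --pt "30 -46 0 0 0 0" --pt "30 -46 0 0 0 0" --pt "30 -46 0 0 0 0" --grip 1

```text
time: 0.72
tool_pos: [241.6, -444.2, 300.8]
tcp_rot: [-180.0, 0.0, -1.4]
ft_force: [1.4, -0.6, 0.6]
finger_gap: 0.2
grip_force: 0.0
```

Emit:
send_rows --pt "30 -46 0 0 0 0" --pt "30 -46 0 0 0 0" --pt "30 -46 0 0 0 0" --pt "30 -46 0 0 0 0" --pt "30 -46 0 0 0 0"

```text
time: 1.35
tool_pos: [397.2, -217.7, 301.0]
tcp_rot: [-180.0, 0.0, -1.4]
ft_force: [0.9, -1.2, -0.1]
finger_gap: 0.3
grip_force: 0.0
```

Emit:
send_rows --pt "30 -46 0 0 0 0" --pt "35 -50 0 0 0 0" --pt "35 -50 0 0 0 0" --pt "0 0 0 0 0 0" --pt "0 0 0 0 0 0"

```text
time: 1.98
tool_pos: [499.8, -75.8, 300.7]
tcp_rot: [180.0, 0.1, -1.3]
ft_force: [-1.1, -0.1, -0.0]
finger_gap: 0.1
grip_force: 0.0
```

```bash
python3 - <<'E'
from bench import r
import cv2,numpy as np
s=r.sense();print({k:s[k] for k in("time","tool_pos","tcp_rot","ft_force","finger_gap")})
a=r.snapshot("wrist");cv2.imwrite("pics/w1.png",a["img"]);np.savez("w1.npz",**a)
E
```

```text
{'time': 1.975, 'tool_pos': array([499.81308004, -75.76020294, 300.74239871]), 'tcp_rot': array([ 1.79990470e+02,  7.37328831e-02, -1.32075816e+00]), 'ft_force': array([-1.05059282, -0.1114434 , -0.04468635]), 'finger_gap': 0.11985895715516855}
```

View pics/w1.png

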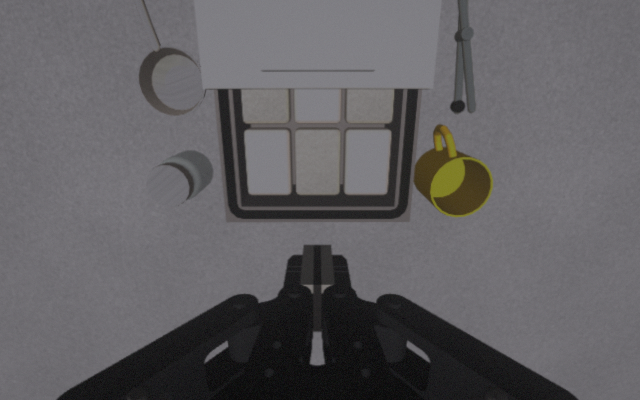

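The wrist view shows the seal clearly: left side near u≈230, end near v≈213, right side near u≈407. The lid edge is at v≈88, the ridge at v≈70 (u 262–374), and the fingertips near (318,250).

```bash
python3 - <<'E'
from h import *
s=dict(np.load("w1.npz"))
g=cv2.cvtColor(s["img"],cv2.COLOR_BGR2GRAY)
print(g[150,212:250]);print(g[150,390:425]);print(g[190:226,318]);print(g[60:95,318])
g=cv2.GaussianBlur(g,(3,3),0)
def band(line,o,thr=40): # outermost dark run
    d=line<thr; i=np.argmax(d); j=i+np.argmin(d[i:]); return o+(i+j-1)/2, j-i
L=[];R=[];N=[]
for v in range(100,195):
    c,w=band(g[v,212:250],212);L.append((c,v,w))
    c,w=band(g[v,390:425][::-1],0);R.append((424-c,v,w))
for u in range(250,390):
    c,w=band(g[195:228,u][::-1],0);N.append((u,227-c,w))
for n,a in zip("LRN",(L,R,N)):
    a=np.array(a);k=abs(a[:,2]-np.median(a[:,2]))<=1;print(np.median(a[:,2]),k.sum())
    P=pts(s,a[k,:2],125)[:,:2].astype(np.float32)
    vx,vy,x,y=cv2.fitLine(P,cv2.DIST_HUBER,0,.01,.01).ravel();print(n,np.degrees(np.arctan(vy/vx)),x,y)
print("ridge top",pts(s,[[262,70.5],[374,70.5]],146),"lid edge",pts(s,[[204,89],[435,88]],130))
E
```

```text
[111 110 112 110 108 107 109 100  93  95  82  52  35  35  33  35  37  35
  35  35  50  76  93  92  80  60  41  39  41  43  38  39  56 101 125 128
 128 131]
[ 82  54  41  43  42  41  43  45  60  86  93  91  70  46  35  34  35  37
  35  38  33  31  54  88  92  94 104 110 109 115 116 113 111 110 110]
[119 121 119 117  99  62  45  44  49  46  47  47  40  43  43  46  64  86
  92  87  55  40  36  40  32  36  34  30  43  84  91  93 107 110 113 114]
[129 127 128 128 133 130 130 130 130 117 101 106 126 128 129 128 129 129
 128 128 129 128 129 128 128 127 129 125 113 118 130 128 128 130 129]
7.0 95
L -1.0815642 529.57874 11.374334
7.0 94
R -1.2142462 525.10205 -167.34299
6.0 140
N 88.7057 456.55777 -79.85531
ridge top [[ 598.86762689  -31.59339006  146.        ]
 [ 596.72054084 -128.22824136  146.        ]] lid edge [[ 585.30570898   25.87940537  130.        ]
 [ 581.4414763  -187.95823472  130.        ]]
```

Emit:
send_rows --pt "34 -45 30 0 0 0" --pt "34 -45.5 30 0 0 0" --pt "0 0 50 0 0 0" --pt "0 0 45 0 0 0" --pt "0 0 5 0 0 0"

```text
time: 2.65
tool_pos: [565.3, 9.5, 138.8]
tcp_rot: [-180.0, 0.4, -1.5]
ft_force: [-0.4, -0.6, 0.4]
finger_gap: 0.0
grip_force: 0.0
```

Emit:
send_rows --pt "0 0 5 0 0 0" --pt "0 0 3 0 0 0" --pt "0 0 0 0 0 0"

```text
time: 3.02
tool_pos: [569.5, 10.5, 136.4]
tcp_rot: [180.0, -0.1, -1.4]
ft_force: [0.4, 0.1, -0.0]
finger_gap: -0.3
grip_force: 0.0
```

Emit:
send_rows --pt "0 -2.5 3 0 0 0" --pt "0 0 4 0 0 0" --pt "0 0 2 0 0 0" --pt "0 0 0 0 0 0"

```text
time: 3.52
tool_pos: [568.4, 13.3, 125.3]
tcp_rot: [-180.0, 0.0, -1.4]
ft_force: [-0.4, -0.2, -0.8]
finger_gap: 0.0
grip_force: 0.0
```

Emit:
send_rows --pt "0 0 0.8 0 0 0" --pt "0 0 0 0 0 0"

```text
time: 3.78
tool_pos: [568.7, 13.2, 125.0]
tcp_rot: [-180.0, -0.0, -1.4]
ft_force: [-0.2, 1.0, 1.3]
finger_gap: 0.3
grip_force: 0.3
```

Emit:
send_rows --pt "0 0 0 0 0 0"

```text
time: 3.9
tool_pos: [568.7, 13.2, 125.1]
tcp_rot: [180.0, -0.0, -1.4]
ft_force: [-0.5, 0.2, 0.3]
finger_gap: 0.2
grip_force: 0.3
```

Emit:
send_rows --pt "0 0 0.8 0 0 0" --pt "0 0 0 0 0 0"

```text
time: 4.15
tool_pos: [568.7, 13.3, 124.3]
tcp_rot: [-180.0, -0.0, -1.4]
ft_force: [0.2, 0.4, 1.9]
finger_gap: 0.0
grip_force: 0.8
```

Emit:
send_rows --pt "0 0 0 0 0 0"

```text
time: 4.28
tool_pos: [568.7, 13.3, 124.3]
tcp_rot: [-180.0, -0.0, -1.4]
ft_force: [-1.0, 0.6, 1.9]
finger_gap: -0.3
grip_force: 0.8
```

Emit:
send_rows --pt "2 0 0.6 0 0 0" --pt "0 0 0 0 0 0" --pt "-6 0 0 0 0 0" --pt "-6 0 0 0 0 0" --pt "-6 0 0 0 0 0"

```text
time: 4.9
tool_pos: [552.4, 13.6, 123.7]
tcp_rot: [180.0, -0.0, -1.4]
ft_force: [1.8, 0.6, 1.8]
finger_gap: 0.1
grip_force: 1.2
```

Emit:
send_rows --pt "-6 0 0 0 0 0" --pt "-6 0 0 0 0 0" --pt "-6 0 0 0 0 0" --pt "-6 0 0 0 0 0" --pt "-6 0 0 0 0 0"

```text
time: 5.52
tool_pos: [522.3, 14.4, 123.6]
tcp_rot: [-180.0, -0.0, -1.4]
ft_force: [2.0, 0.1, 3.0]
finger_gap: 0.1
grip_force: 1.3
```

Emit:
send_rows --pt "-6 0 0 0 0 0" --pt "-6 0 0 0 0 0" --pt "-6 0 0 0 0 0" --pt "-6 0 0 0 0 0" --pt "-6 0 0 0 0 0"

```text
time: 6.15
tool_pos: [492.2, 15.1, 123.5]
tcp_rot: [-180.0, 0.0, -1.4]
ft_force: [1.7, -0.2, 2.1]
finger_gap: 0.3
grip_force: 1.3
```

Emit:
send_rows --pt "-6 0 0 0 0 0" --pt "-6 0 0 0 0 0" --pt "-6 0 0 0 0 0" --pt "-4 0 0 0 0 0"

```text
time: 6.65
tool_pos: [470.3, 15.7, 123.5]
tcp_rot: [-180.0, 0.0, -1.4]
ft_force: [1.3, 1.3, 2.5]
finger_gap: 0.2
grip_force: 1.3
```

Emit:
send_rows --pt "-4.6 0.9 0 0 0 0" --pt "-3.9 2.6 0 0 0 0" --pt "-2.6 3.9 0 0 0 0" --pt "-0.9 4.6 0 0 0 0" --pt "0 6 0 0 0 0"

```text
time: 7.28
tool_pos: [457.9, -2.3, 123.4]
tcp_rot: [-180.0, 0.0, -1.4]
ft_force: [-0.8, 1.6, 3.6]
finger_gap: 0.2
grip_force: 1.4
```

Emit:
send_rows --pt "0 6 0 0 0 0" --pt "0 6 0 0 0 0" --pt "0 6 0 0 0 0" --pt "0 6 0 0 0 0" --pt "0 6 0 0 0 0"

```text
time: 7.9
tool_pos: [457.5, -32.5, 123.5]
tcp_rot: [-180.0, 0.0, -1.4]
ft_force: [-0.0, 1.4, 2.6]
finger_gap: -0.5
grip_force: 1.3
```

```bash
python3 - <<'E'
from bench import r
import cv2
a=r.snapshot("wrist");cv2.imwrite("pics/w2.png",a["img"])
E
```

```text
(no output)
```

View pics/w2.png

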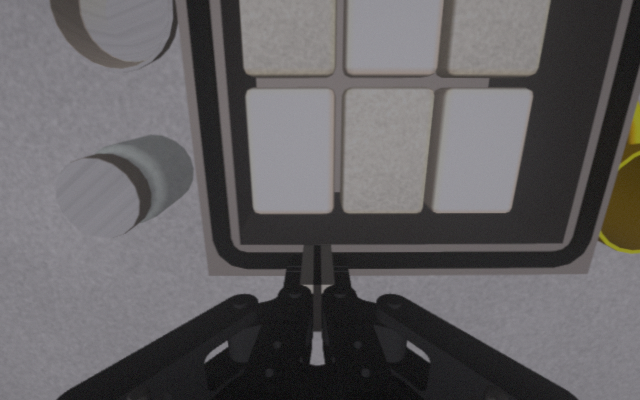

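The fingers (u≈318, front edge v≈245) straddle the end seal band (v≈252–270), so the tips are well centred. Continuing.

Emit:
send_rows --pt "0 6 0 0 0 0" --pt "0 6 0 0 0 0" --pt "0 6 0 0 0 0" --pt "0 6 0 0 0 0" --pt "0 6 0 0 0 0"

```text
time: 8.57
tool_pos: [456.8, -62.5, 123.6]
tcp_rot: [-180.0, -0.0, -1.4]
ft_force: [0.1, 1.8, 2.2]
finger_gap: -0.3
grip_force: 1.3
```

Emit:
send_rows --pt "0 6 0 0 0 0" --pt "0 6 0 0 0 0" --pt "0 6 0 0 0 0" --pt "0 6 0 0 0 0" --pt "0 6 0 0 0 0"

```text
time: 9.2
tool_pos: [456.0, -92.4, 123.6]
tcp_rot: [180.0, -0.0, -1.4]
ft_force: [-0.5, 0.8, 3.0]
finger_gap: 0.0
grip_force: 1.3
```

Emit:
send_rows --pt "0 6 0 0 0 0" --pt "0 6 0 0 0 0" --pt "0 6 0 0 0 0" --pt "0 6 0 0 0 0" --pt "0 6 0 0 0 0"

```text
time: 9.82
tool_pos: [455.3, -122.4, 123.5]
tcp_rot: [-180.0, 0.0, -1.4]
ft_force: [-0.1, 2.0, 2.1]
finger_gap: -0.0
grip_force: 1.3
```

Emit:
send_rows --pt "0 6 0 0 0 0" --pt "0 6 0 0 0 0" --pt "0 6 0 0 0 0" --pt "0 6 0 0 0 0" --pt "0 6 0 0 0 0"

```text
time: 10.45
tool_pos: [454.6, -152.4, 123.5]
tcp_rot: [-180.0, 0.0, -1.4]
ft_force: [0.4, 1.8, 2.8]
finger_gap: 0.1
grip_force: 1.3
```

Emit:
send_rows --pt "0.3 4.2 0 0 0 0" --pt "2 4.4 0 0 0 0" --pt "3.2 3.2 0 0 0 0" --pt "4.2 2 0 0 0 0" --pt "4.4 0.3 0 0 0 0"

```text
time: 11.08
tool_pos: [468.6, -166.7, 123.5]
tcp_rot: [180.0, 0.0, -1.4]
ft_force: [-0.8, -0.3, 1.8]
finger_gap: -0.4
grip_force: 1.4
```

Emit:
send_rows --pt "6 0 0 0 0 0" --pt "6 0 0 0 0 0" --pt "6 0 0 0 0 0" --pt "6 0 0 0 0 0" --pt "6 0 0 0 0 0"

```text
time: 11.7
tool_pos: [498.7, -167.1, 123.5]
tcp_rot: [-180.0, 0.0, -1.4]
ft_force: [-1.8, -0.2, 2.7]
finger_gap: -0.3
grip_force: 1.3
```

Emit:
send_rows --pt "6 0 0 0 0 0" --pt "6 0 0 0 0 0" --pt "6 0 0 0 0 0" --pt "6 0 0 0 0 0" --pt "6 0 0 0 0 0"

```text
time: 12.32
tool_pos: [528.7, -167.9, 123.5]
tcp_rot: [-180.0, 0.0, -1.4]
ft_force: [-0.8, 0.7, 2.0]
finger_gap: -0.0
grip_force: 1.3
```

Emit:
send_rows --pt "6 0 0 0 0 0" --pt "6 0 0 0 0 0" --pt "6 0 0 0 0 0" --pt "6 0 0 0 0 0" --pt "6 0 0 0 0 0"

```text
time: 12.95
tool_pos: [558.7, -168.6, 123.5]
tcp_rot: [-180.0, 0.0, -1.4]
ft_force: [-2.1, -0.8, 3.3]
finger_gap: 0.0
grip_force: 1.4
```

Emit:
send_rows --pt "4 0 0 0 0 0" --pt "3 0 0 0 0 0" --pt "1.5 0 0 0 0 0" --pt "0 0 0 0 0 0"

```text
time: 13.45
tool_pos: [567.0, -168.8, 123.6]
tcp_rot: [-180.0, -0.0, -1.4]
ft_force: [-1.2, -0.6, 2.4]
finger_gap: 0.1
grip_force: 1.3
```

Emit:
send_rows --pt "0 0 -20 0 0 0" --pt "0 0 -35 0 0 0" --pt "24 -31 0 0 0 0" --pt "24 -31 0 0 0 0" --pt "23 -30 0 0 0 0"

```text
time: 14.08
tool_pos: [641.2, -77.8, 180.4]
tcp_rot: [180.0, -0.1, -1.4]
ft_force: [0.3, -0.3, 0.4]
finger_gap: -0.3
grip_force: 0.0
```

Emit:
send_rows --pt "0 0 0 0 0 0" --pt "0 0 15 0 0 0" --pt "0 0 15 0 0 0" --pt "0 0 9 0 0 0" --pt "0 0 0 0 0 0"

```text
time: 14.7
tool_pos: [638.8, -78.9, 137.8]
tcp_rot: [-180.0, 0.2, -1.4]
ft_force: [-0.7, -0.2, 0.3]
finger_gap: 0.1
grip_force: 0.0
```

Emit:
send_rows --pt "-4 0 2 0 0 0" --pt "-4 0 0 0 0 0" --pt "-4 0 0 0 0 0" --pt "-4 0 0 0 0 0" --pt "-3 0 0 0 0 0"

```text
time: 15.32
tool_pos: [620.8, -78.1, 137.7]
tcp_rot: [180.0, -0.0, -1.4]
ft_force: [0.4, -0.5, 0.3]
finger_gap: -0.2
grip_force: 0.0
```

Emit:
send_rows --pt "-3 0 0 0 0 0" --pt "-3 0 0 0 0 0" --pt "-3 0 0 0 0 0" --pt "-4 0 0 0 0 0" --pt "-4 0 0 0 0 0"

```text
time: 15.95
tool_pos: [603.9, -77.7, 137.7]
tcp_rot: [180.0, -0.0, -1.4]
ft_force: [3.1, -0.5, -1.2]
finger_gap: -0.0
grip_force: 1.6
```

Emit:
send_rows --pt "-7 0 0 0 0 0" --pt "-7 0 0 0 0 0" --pt "-7 0 0 0 0 0" --pt "-7 0 0 0 0 0" --pt "-7 0 0 0 0 0"

```text
time: 16.58
tool_pos: [568.6, -76.9, 137.7]
tcp_rot: [180.0, -0.0, -1.4]
ft_force: [3.1, -0.4, 0.7]
finger_gap: 0.2
grip_force: 1.6
```

Emit:
send_rows --pt "-7 0 0 0 0 0" --pt "-7 0 0 0 0 0" --pt "-7 0 0 0 0 0" --pt "-7 0 0 0 0 0" --pt "-7 0 0 0 0 0"

```text
time: 17.2
tool_pos: [533.6, -76.2, 137.6]
tcp_rot: [180.0, -0.0, -1.4]
ft_force: [3.2, -2.4, 1.1]
finger_gap: -0.4
grip_force: 1.6
```

Emit:
send_rows --pt "-7 0 0 0 0 0" --pt "-7 0 0 0 0 0" --pt "-7 0 0 0 0 0" --pt "-6 0 0 0 0 0" --pt "-5 0 0 0 0 0"

```text
time: 17.82
tool_pos: [501.7, -75.2, 137.6]
tcp_rot: [180.0, -0.0, -1.4]
ft_force: [2.8, -2.5, 0.8]
finger_gap: 0.2
grip_force: 1.6
```

Emit:
send_rows --pt "-4 0 0 0 0 0" --pt "-4 0 0 0 0 0" --pt "-4 0 0 0 0 0" --pt "-3 0 0 0 0 0" --pt "-2 0 0 0 0 0"

```text
time: 18.45
tool_pos: [484.9, -74.8, 137.5]
tcp_rot: [-180.0, 0.0, -1.4]
ft_force: [1.9, -2.1, 0.8]
finger_gap: 0.1
grip_force: 1.5
```

Emit:
send_rows --pt "-1 0 0 0 0 0" --pt "-1 0 0 0 0 0" --pt "-1 0 0 0 0 0" --pt "-1 0 0 0 0 0"

```text
time: 18.95
tool_pos: [481.1, -74.7, 137.6]
tcp_rot: [-180.0, -0.0, -1.4]
ft_force: [3.1, -1.6, 0.3]
finger_gap: -0.3
grip_force: 1.5
```

Emit:
send_rows --pt "-1 0 0 0 0 0" --pt "-1 0 0 0 0 0"

```text
time: 19.2
tool_pos: [479.0, -74.7, 137.5]
tcp_rot: [-180.0, 0.0, -1.4]
ft_force: [3.1, -1.4, 0.6]
finger_gap: 0.2
grip_force: 1.5
```

Emit:
send_rows --pt "-0.7 0 0 0 0 0" --pt "-0.7 0 0 0 0 0"

```text
time: 19.45
tool_pos: [477.6, -74.7, 137.5]
tcp_rot: [-180.0, 0.0, -1.4]
ft_force: [2.9, -1.8, 0.5]
finger_gap: -0.4
grip_force: 1.5
```

Emit:
send_rows --pt "-0.6 0 0 0 0 0" --pt "0 0 0 0 0 0"

```text
time: 19.7
tool_pos: [477.0, -74.6, 137.5]
tcp_rot: [-180.0, 0.0, -1.4]
ft_force: [1.9, -1.4, 0.3]
finger_gap: -0.0
grip_force: 1.2
```

Emit:
send_rows --pt "-0.7 0 0 0 0 0" --pt "-0.7 0 0 0 0 0"

```text
time: 19.95
tool_pos: [475.8, -74.6, 137.6]
tcp_rot: [-180.0, -0.0, -1.4]
ft_force: [6.6, -2.5, -1.0]
finger_gap: -0.4
grip_force: 3.0
```

Emit:
send_rows --pt "-0.6 0 0 0 0 0" --pt "0 0 0 0 0 0"

```text
time: 20.2
tool_pos: [475.8, -74.6, 137.6]
tcp_rot: [180.0, -0.1, -1.4]
ft_force: [7.4, -1.8, -2.0]
finger_gap: -0.0
grip_force: 3.8
```

Emit:
send_rows --pt "-0.6 0 0 0 0 0" --pt "0 0 0 0 0 0"

```text
time: 20.45
tool_pos: [475.8, -74.6, 137.7]
tcp_rot: [180.0, -0.2, -1.4]
ft_force: [10.8, -1.4, -5.9]
finger_gap: 0.0
grip_force: 5.4
```

The force climbs while the TCP stays at x=475.8, so the lid is at its stop. Backing off and lifting clear.

Emit:
send_rows --pt "3 0 0 0 0 0" --pt "8 0 -2 0 0 0" --pt "0 0 -20 0 0 0" --pt "0 0 -45 0 0 0" --pt "0 0 -50 0 0 0"

```text
time: 21.08
tool_pos: [484.8, -74.5, 254.8]
tcp_rot: [-180.0, 0.2, -1.4]
ft_force: [0.3, -0.4, -0.0]
finger_gap: 0.1
grip_force: 0.0
```

Emit:
send_rows --pt "-20 0 -45 0 0 0" --pt "-30 0 -20 0 0 0" --pt "-30 0 0 0 0 0" --pt "0 0 0 0 0 0" --pt "0 0 0 0 0 0"

```text
time: 21.7
tool_pos: [405.8, -72.9, 319.5]
tcp_rot: [-180.0, 0.0, -1.4]
ft_force: [0.0, 0.3, -0.6]
finger_gap: 0.2
grip_force: 0.0
```

```bash
python3 - <<'E'
from bench import r
import cv2
a=r.snapshot("wrist");b=r.snapshot("scene")
cv2.imwrite("pics/end.png",cv2.resize(cv2.vconcat([a["img"],b["img"]]),(480,600)))
E
```

```text
(no output)
```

View pics/end.png

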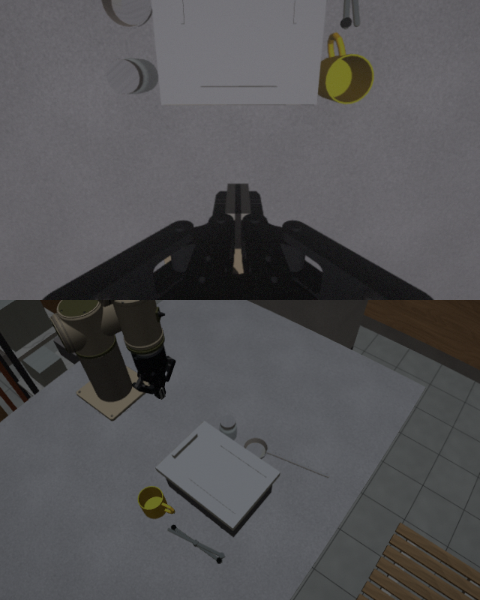

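The lid covers the whole crate with its edge at v≈104 in the upper picture. The jar, cup, ladle and trivet are unmoved, and the hand is clear.

```bash
python3 -c "
from bench import r
print(r.hand_in())"
```

```text
the job is handed in; nothing more can be done
None
```

I traced the exposed seal from the lid's left side round the open end to its right side at about 2–3.5 N, starting and ending with the fingertips a few mm from the lid edge, then pushed the lid to its stop (about 11 N at most), took the hand clear and handed in at about 22 s; no verdict was returned.

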